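# Shut the instrument case and hold the forceps at their mark over the culture dish

### The job

Press the lid of the blue instrument case down until it snaps shut, so that the clean instruments stay covered. Then pick the steel spring forceps up off their teal rest and hold them with the tips a few centimetres above the middle of the open culture dish, squeezed so that the orange line on the moving arm stands in the green band of the scale (tips 12 mm apart), ready to take a test disc. Finish while still holding them there, steady and at that gap: do not let go or put them down, and leave the dish and everything else on the bench where it is.

Things in the scene. Friction and masses are not known exactly. Their poses are not given: they have to be found in the camera images.
- case: blue plastic instrument case, fixed to the bench, open-topped box 130 (x) x 150 (y) x 45 mm high. Origin: centre of its underside. The lid's hinge runs along its own y at the +x rim, 45 mm up.
- case_lid (a joint): angle of the blue lid, rad: 0 shut, up to 1.08 as its front (-x) edge rises; starts at 0.55 to 0.9. A plate 130 mm from hinge to front edge, 150 wide, 8 thick; shut, its top is 53 mm above the bench. It stays where it is left; a snap clip stops it at about 0.1, needs a firm push there (0.7 N m: 11 N on its middle, 6 N at its front edge) and pulls it shut below 0.04.
- lid_middle (a point): point in the middle of the lid's outer (upper) face, 65 mm from the hinge; moves with the lid.
- lid_edge (a point): middle of the lid's front edge, upper face, 130 mm from the hinge; moves with the lid.
- lid_hinge (a point): middle of the lid's hinge line, at the case's +x rim, 45 mm above the bench.
- rest: teal plastic forceps rest, fixed: a base plate 150 x 85 x 6 mm with two cross bars (12 mm thick, along its y) at x = -55 and +55 mm, tops 30 mm above the bench. Origin: centre of its underside.
- forceps: loose steel spring forceps, 180 mm long, lying flat on the rest's bars, tips at +x, arms moving in its xy plane. Origin: underside, between the black finger plates (x -17 to 17, z 0 to 16 mm). The fixed arm's plate is flat, outer face at y = -13 mm; the moving arm's (+y) has a rib at x = 0. Over both: 38 mm open, 26 mm at the mark. White scale with green band across it at x = 55 mm. 70 g.
- forceps_jaw (a joint): angle by which the moving arm is squeezed, rad: 0 sprung open (tips 36 mm apart), 0.14 middle of the green band (tips 12 mm apart), 0.205 tips nearly meet; 0.01 rad is 1.7 mm at the tips, 0.85 mm at the finger plates. Pivot at the forceps' x = -85 mm. Its spring pushes on the fingers with about 3 N open, 7 N at the mark, 9 N shut.
- forceps_grip (a point): point between the finger plates, fixed in the forceps' body at its x = 0, y = 0, z = 8 mm: midway between the outer faces at the marked gap.
- forceps_tips (a point): point between the tips, fixed in the forceps' body at x = +85, y = 0, z = 6 mm.
- dish: open clear culture dish with amber jelly, loose, 90 mm across, 14 mm high. Origin: centre of its underside.
- dish_stack: stack of four closed culture dishes, 93 mm across, 60 mm high; leave alone. Origin: centre of its underside.
- amber_bottle: amber bottle, 60 mm across, 130 mm high; leave alone. Origin: centre of its underside.
- marker: white and red marker pen lying flat, 130 mm long, 15 mm thick, along its x; leave alone. Origin: underside, about the middle.
- stopper: cream foam stopper, 32 mm across, 28 mm high; leave alone. Origin: centre of its underside.
- beaker: glass beaker, 72 mm across, 90 mm high; leave alone. Origin: centre of its underside.
- tube_block: orange microtube block, 60 x 110 x 38 mm high; leave alone. Origin: centre of its underside.
There are look-alikes about, which are no part of the job. Several things have the shape of the case; the one meant has the colours described above. Of the things that look like the forceps, the smaller one is meant.

How it is judged (in metres and radians):
On the way, in this order (a step that is already met when the one before it is completed fails the run):
1. the case lid is snapped shut (value of joint case_lid below 0.04 rad), for 0.2 s.
2. the forceps are lifted clear of the rest in the fingers (contact force between the fingers and forceps above 1 N and height (world z) of forceps_grip above 0.05 m and contact force between forceps and rest below 0.05 N), for 0.2 s.
At the end, for the whole second after the job is handed in: Lid shut (under 0.04 rad); forceps gripped (over 1 N), touching no dish, rest or case; tip gap 8 to 16 mm (jaw 0.116 to 0.164 rad), steady; tips within 35 mm of the dish's centre seen from above, 28 to 130 mm above the bench, still; dish within 20 mm of its start (value of joint case_lid below 0.04 rad and value of joint forceps_jaw between 0.116 and 0.164 rad and horizontal distance between forceps_tips and dish below 0.035 m and height (world z) of forceps_tips between 0.028 and 0.13 m and contact force between the fingers and forceps above 1 N and linear speed of forceps below 0.03 m/s and angular speed of forceps below 0.3 rad/s and velocity of joint forceps_jaw between -0.1 and 0.1 rad/s and contact force between forceps and dish below 0.05 N and contact force between forceps and rest below 0.05 N and contact force between forceps and case below 0.05 N and distance of dish from where it was at the start of the episode below 0.02 m); the arm keeps its last pose, push and grip.
It fails at once if a bystander is pushed more than 30 mm (distance of any of dish_stack, amber_bottle, marker, stopper, beaker, tube_block from where it was at the start of the episode above 0.03 m).
It fails at once if the dish is pushed more than 30 mm (distance of dish from where it was at the start of the episode above 0.03 m).
It also fails if it takes over 64 s, if anything falls off the work surface, if the arm or the gripper's body presses on something with over 40 N, if the wrist force passes 120 N, or if a joint passes its speed limit or range.

### The arm

A 6-joint arm with a two-finger parallel gripper is mounted at the origin on the work surface. World frame = base frame: x ahead of the robot, y to its left, z up, the work surface at z = 0. Lengths are in m, angles in degrees, forces in N, time in s.
With the tool pointing down it reaches from about 0.25 to 0.725 m from the base axis. Payload 9.7 kg.
Tool frame: the origin (TCP) lies on the mounting face of the last link; the fingertips stand 173 mm ahead of it and the grasp point (between the pads) lies 155 mm ahead of it; z points along the fingers, y is the line along which they close (so a half turn about z gives the same grasp; the last joint's range is limited). The gripper opens to 85 mm and grips with 20 to 120 N. Pads are 22 mm wide; open, the fingers measure 114 mm over their backs; the gripper's body (76 mm by 85 mm) begins 54 mm behind the grasp point. The pads swing forward as they close: fully open they stand 13 mm farther back than shut.
Start: joints at [-66.463, 4.979, 10.078, 95.1, 0, 90], TCP at [0.22, -0.504, 0.405] pointing down, gripper open.
Joint ranges: [-179.16, 179.16], [-48.56, 103.87], [-65.8, 70.77], [-126.05, 130.52], [-82.76, 87.17], [-180, 180]. Speed limits (degrees/s): [127.2, 127.2, 147.25, 180, 180, 180].

### API

Orientations are given as [roll, pitch, yaw] about the fixed x, y, z axes, in that order (R = Rz(yaw) Ry(pitch) Rx(roll)).
In Python, from workcell import bot, camera, camera_model, outline_of, pinpoint gives the robot as it stands.
- The arm moves only by the tool move_arm, never from a script. Its arguments are lists of equal length, an entry for each row: "jaw": the closure, from 0 (fully open) to 1 (shut); "delta_pos": the shift along the world's x, y, z in m, a list of three; "yaw": the turn about the world's z in rad. In form: {"jaw": [jaw, ...], "delta_pos": [[dx, dy, dz], ...], "yaw": [yaw, ...]}. A call has 1 to 10 rows; each row shifts and turns the commanded pose from where the row before left it; what a row does not reach is not made up. A row lasts 1/12 s, in which the tool goes at most 41.7 mm and 7.16 degrees, less where a joint would pass 70% of its speed; a pose out of reach is approached as far as the arm can. A call with a gripper value outside its range is refused whole. The fingers move at their own pace and stop on an object; "force" is the grip in N (left out, the last holds). Time passes only in rows, so rows that do not move let the fingers close. It gives the time, the measured TCP pose, the force, the opening and the grip force at its end, in the units of the state.
- bot.get_obs(): the state, without advancing time (a new reading comes with each control period).
- camera(name): name is "scene" or "side" or "wrist"; returns the picture (480x640x3 uint8, red, green, blue); there is no depth.
- camera_model(name): a dict with "fx", "fy", "cx", "cy" (pixels), "R" (3x3) and "t" (3): a world point X has camera coordinates R X + t. Camera axes: x right, y down, z forward; pixel columns grow to the right and rows downward; lengths in m; the calibration is good to about 2 mm. The wrist camera is an equidistant fisheye: a pixel r from the principal point sees the ray r / f radians off the axis. A picture is of the moment at which its call begins: read the wrist's pose just before it. camera_model takes no time and is no camera call; for the wrist camera it gives the pose at the moment of the call.
- bot.job_done(): hands the job in; it is judged then, once.
Trained networks look in the newest picture that a camera, given by its name, has taken for a name from the list of things; names that differ only in an ending like _2 or _b are one class to them, and where a whole thing is asked for, a point or a joint stands for the part that bears it (a point fixed in the world has none). Each returns a list of dicts, best first, with "confidence" (0 to 1); they miss things now and then, are a little off and sometimes report something else, mostly with a low value. They report only what shows in the picture. A call takes as long as a camera call. They do not tell look-alikes from the thing itself.
- outline_of(camera, thing): "mask" (480x640 bool, what is visible of it) and "xy" ([column, row] in pixels, amid what is visible of it).
- pinpoint(camera, thing): "xy" ([column, row] in pixels: a listed point, or the origin of a listed thing).
The state is a dict: "time": time; "q": joint angles; "qd": joint speeds; "joint_efforts": joint torques, N m; "ee_pos": TCP position; "tcp_rot": TCP orientation; "wrist_force": force on the tool from outside, world axes, zero at the start; "torque": the same for the moment, N m; "opening": finger opening in m; "grasp_force": force on a finger pad.
Only numpy, scipy, OpenCV 4.12 (cv2) and the standard library are available. Lean on these libraries where they do the work, as an engineer would, in place of code of your own. Each camera call takes 0.05 s, during which the arm holds its last target. There are 200 camera calls.

## Working session

There is one attempt and no reset: what is moved stays moved. The work goes in short steps, Python scripts to look and compute and a tool call to move; the robot and the scene stay as the last step left them, time stands still between calls to the robot, and variables do not carry over. Pictures are saved under pics/ and viewed, at most 12 in all, crops included, and the job is handed in when it is done.

Besides the shell and the picture viewer there is one more tool, called after ">>>" as name(argument=value, ...) on one line, values as JSON. move_arm: Moves the arm, as the interface text tells. Its arguments: {"type":"object","properties":{"jaw":{"type":"array"},"delta_pos":{"type":"array"},"yaw":{"type":"array"},"force":{"type":"number"}},"required":["jaw","delta_pos","yaw"]}

```bash
mkdir -p pics; ls; python3 - <<'E'
from workcell import bot,camera,camera_model,outline_of,pinpoint
import cv2,numpy as np
a=camera("scene");b=camera("side")
cv2.imwrite("pics/scene.png",a[:,:,::-1]);cv2.imwrite("pics/side.png",b[:,:,::-1])
for c in ("scene","side"):
    m=camera_model(c);print(c,m["fx"],m["cx"],m["cy"],np.round(m["R"],3).tolist(),np.round(m["t"],3))
    for n in ["case","lid_middle","lid_edge","lid_hinge","rest","forceps","forceps_grip","forceps_tips","dish"]:
        print(n,[(np.round(d["xy"]).tolist(),round(d["confidence"],2)) for d in pinpoint(c,n)][:4])
print(bot.get_obs())
E
```

```text
pics
scene 495.692934080435 312.6281522741971 249.36698351450974 [[-0.829, 0.559, 0.012], [0.43, 0.651, -0.625], [-0.357, -0.514, -0.78]] [ 0.434 -0.213  1.313]
case [([492.0, 345.0], 0.92), ([357.0, 348.0], 0.59), ([332.0, 195.0], 0.17)]
lid_middle [([357.0, 330.0], 0.73), ([496.0, 332.0], 0.66)]
lid_edge [([520.0, 318.0], 0.86), ([385.0, 312.0], 0.69)]
lid_hinge [([336.0, 361.0], 0.68), ([477.0, 357.0], 0.63)]
rest [([252.0, 198.0], 0.98)]
forceps [([312.0, 147.0], 0.93), ([248.0, 189.0], 0.75)]
forceps_grip [([248.0, 188.0], 0.86), ([309.0, 141.0], 0.71)]
forceps_tips [([345.0, 164.0], 0.66), ([219.0, 206.0], 0.6)]
dish [([299.0, 251.0], 0.65)]
side 487.20260363000114 319.40615600270814 236.80669759428403 [[0.968, -0.251, -0.018], [-0.168, -0.589, -0.791], [0.188, 0.768, -0.612]] [-0.517  0.166  1.123]
case [([230.0, 192.0], 0.83), ([315.0, 211.0], 0.72)]
lid_middle [([228.0, 185.0], 0.81), ([321.0, 183.0], 0.76), ([314.0, 211.0], 0.7)]
lid_edge [([296.0, 173.0], 0.88), ([206.0, 187.0], 0.65)]
lid_hinge [([333.0, 196.0], 0.8), ([254.0, 180.0], 0.67), ([418.0, 264.0], 0.35)]
rest [
[... 278 characters left out ...]
), ([334.0, 194.0], 0.54)]
{'time': 1.0, 'q': array([-6.64629554e+01,  4.97780835e+00,  1.00802607e+01,  9.50986106e+01,
        4.95471674e-04,  8.99996888e+01]), 'qd': array([ 0.10713103,  0.10179454,  0.09169367, -0.02556554, -0.06552474,
        0.03002488]), 'joint_efforts': array([ 1.45337740e-04, -5.20117378e+01,  4.64862907e+01,  1.99117349e-03,
        4.54731412e-05, -2.33921912e-05]), 'ee_pos': array([ 0.21964001, -0.50424323,  0.40471297]), 'tcp_rot': array([ 1.79996158e+02, -4.95450809e-04,  2.35373558e+01]), 'wrist_force': array([ 0.19746081,  0.22307718, -0.38865904]), 'torque': array([-0.06807964, -0.05727126, -0.03900663]), 'grasp_force': 0.0, 'opening': 0.08487251399528643}
```

View pics/scene.png

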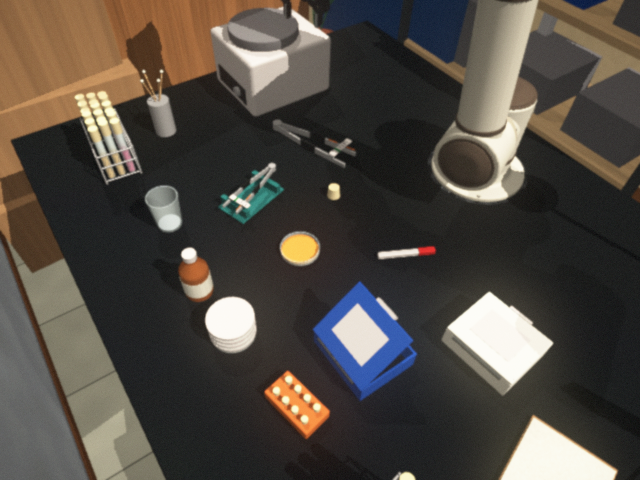

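View pics/side.png

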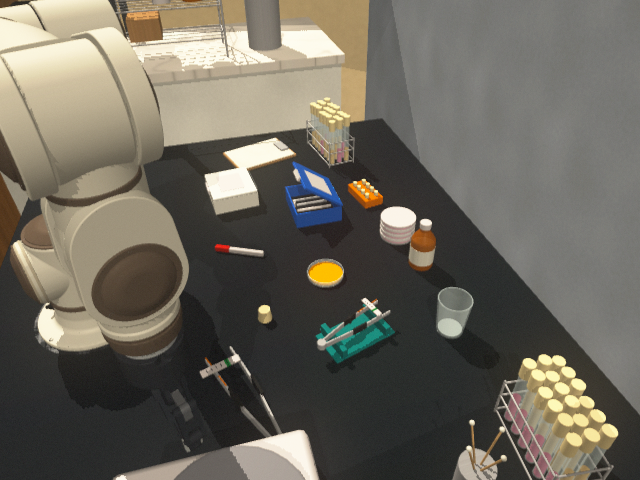

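```bash
cat > h.py <<'E'
from workcell import bot,camera,camera_model,outline_of,pinpoint
import cv2,numpy as np
def P(c):
    m=camera_model(c);K=np.array([[m["fx"],0,m["cx"]],[0,m["fy"],m["cy"]],[0,0,1]])
    return K@np.c_[m["R"],m["t"]]
def tri(a,b):
    X=cv2.triangulatePoints(P("scene"),P("side"),np.array(a,float).reshape(2,1),np.array(b,float).reshape(2,1)).ravel();return X[:3]/X[3]
def proj(c,X):
    x=P(c)@np.append(X,1);return x[:2]/x[2]
E
python3 - <<'E'
from h import *
a=camera("scene");b=camera("side")
def near(c,n,xy,r=40):
    l=[d for d in pinpoint(c,n) if np.hypot(*(np.array(d["xy"])-xy))<r]
    return l[0]["xy"] if l else None
A={"lid_middle":((357,330),(318,185)),"lid_edge":((385,312),(296,173)),"lid_hinge":((336,361),(333,196)),"case":((357,348),(315,211)),
"rest":((252,198),(352,334)),"forceps":((248,189),(357,324)),"forceps_grip":((248,188),(356,322)),"forceps_tips":((219,206),(391,311)),"dish":((299,251),(322,273)),
"dish_stack":((231,330),(398,228)),"amber_bottle":((197,280),(422,250)),"marker":((407,253),(238,250)),"stopper":((333,192),(265,315)),"beaker":((164,210),(453,315)),"tube_block":((297,403),(365,192))}
for n,(p,q) in A.items():
    u=near("scene",n,p);v=near("side",n,q)
    if u is None or v is None: print(n,u,v);continue
    X=tri(u,v);print(n,np.round(X,4),np.round(proj("scene",X)-u,1),np.round(proj("side",X)-v,1))
c1=cv2.resize(a[150:240,190:310,::-1],(480,360),interpolation=2);c2=cv2.resize(b[280:370,300:420,::-1],(480,360),interpolation=2)
cv2.imwrite("pics/crop.png",cv2.resize(np.hstack([c1,c2]),(800,300)))
E
```

```text
lid_middle [0.5927 0.2476 0.0831] [ 1.  -0.3] [0.7 0.2]
lid_edge [0.5455 0.259  0.123 ] [-1.9  0.7] [-1.3 -0.4]
lid_hinge [0.6456 0.2555 0.0384] [ 0.4 -0.1] [0.3 0. ]
case [0.5824 0.2477 0.0054] [-0.6  0.2] [-0.4 -0.1]
rest [ 0.5468 -0.2335  0.0057] [-0.5  0.1] [-0.7 -0.1]
forceps [ 0.5598 -0.2355  0.0306] [ 0.8 -0.1] [1.  0.1]
forceps_grip [ 0.5492 -0.2332  0.0361] [ 1.1 -0.2] [1.3 0.1]
forceps_tips [ 0.6379 -0.2118  0.0321] [-1.1  0.1] [-1.2 -0. ]
dish [ 0.5391 -0.0306 -0.0076] [ 0.9 -0.2] [0.9 0.2]
dish_stack [ 0.7623  0.0758 -0.0047] [ 2.1 -0.3] [1.7 0. ]
amber_bottle [ 0.7793 -0.0479 -0.0041] [-1.3  0.1] [-1.2  0. ]
marker [ 0.3639  0.1056 -0.0059] [ 0.1 -0. ] [0.1 0. ]
stopper [ 0.3693 -0.1406  0.0025] [ 0.3 -0.1] [0.3 0.1]
beaker [ 0.7578 -0.2675 -0.0016] [-0.8  0. ] [-0.9  0.1]
tube_block [ 0.7491  0.2784 -0.0028] [-1.3  0.3] [-0.8 -0.1]
```

View pics/crop.png

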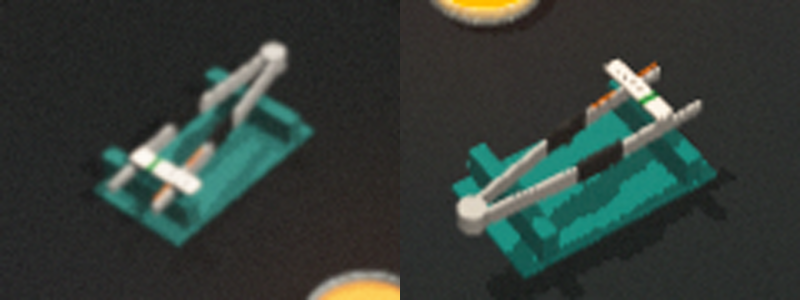

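The blue case is at scene pixel (362,345); its look-alike is the white case at (497,342). The small forceps lie on the teal rest at (248,189), with the larger pair at (315,145) as the look-alike. I choose the blue case and the small pair on the rest. In the crop, the orange-lined moving arm is on the dish side and the tips point towards +x.

>>> move_arm(jaw=[0, 0, 0, 0, 0, 0, 0, 0, 0, 0], delta_pos=[[0.028, 0.027, -0.005], [0.028, 0.027, -0.005], [0.028, 0.027, -0.005], [0.028, 0.027, -0.005], [0.028, 0.027, -0.005], [0.028, 0.027, -0.005], [0.028, 0.027, -0.005], [0.028, 0.027, -0.005], [0.028, 0.027, -0.005], [0.028, 0.027, -0.005]], yaw=[0, 0, 0, 0, 0, 0, -0.05, -0.05, -0.05, 0])

```text
time: 3.43
ee_pos: [0.5007, -0.2326, 0.3546]
tcp_rot: [180.0, -0.0, 14.8]
wrist_force: [0.1, -2.0, -0.0]
opening: 0.0851
grasp_force: 0.0
```

```bash
cat >> h.py <<'E'
def wray(m,xy):
    d=np.array([xy[0]-m["cx"],xy[1]-m["cy"]],float);r=np.hypot(*d);th=r/m["fx"]
    v=np.array([*(d/max(r,1e-9)*np.sin(th)),np.cos(th)]);R=np.array(m["R"])
    return -R.T@np.array(m["t"]),R.T@v
def wz(m,xy,z):
    o,v=wray(m,xy);return o+v*(z-o[2])/v[2]
E
python3 - <<'E'
from h import *
o=bot.get_obs();print(o["ee_pos"],o["tcp_rot"])
m=camera_model("wrist");a=camera("wrist");cv2.imwrite("pics/w1.png",a[:,:,::-1])
for n,z in [("rest",0),("forceps",.03),("forceps_grip",.038),("forceps_tips",.036),("dish",0)]:
    for d in pinpoint("wrist",n)[:3]: print(n,np.round(d["xy"]),round(d["confidence"],2),np.round(wz(m,d["xy"],z),4))
E
```

```text
[ 0.50068917 -0.23255858  0.35463542] [ 1.79981869e+02 -2.04771207e-02  1.47660014e+01]
rest [333. 159.] 0.59 [ 0.5496 -0.23    0.    ]
rest [342. 161.] 0.55 [ 0.5495 -0.2386  0.    ]
forceps [351. 393.] 0.92 [ 0.3351 -0.3077  0.03  ]
forceps [344. 163.] 0.71 [ 0.5509 -0.2373  0.03  ]
forceps [121. 120.] 0.68 [ 0.5449 -0.0426  0.03  ]
forceps_grip [354. 398.] 0.81 [ 0.3353 -0.3101  0.038 ]
forceps_grip [344. 163.] 0.78 [ 0.5514 -0.2373  0.038 ]
forceps_tips [243. 396.] 0.76 [ 0.3051 -0.2015  0.036 ]
forceps_tips [332.  56.] 0.7 [ 0.6299 -0.2071  0.036 ]
dish [122. 116.] 0.76 [ 0.5455 -0.0257  0.    ]
```

View pics/w1.png

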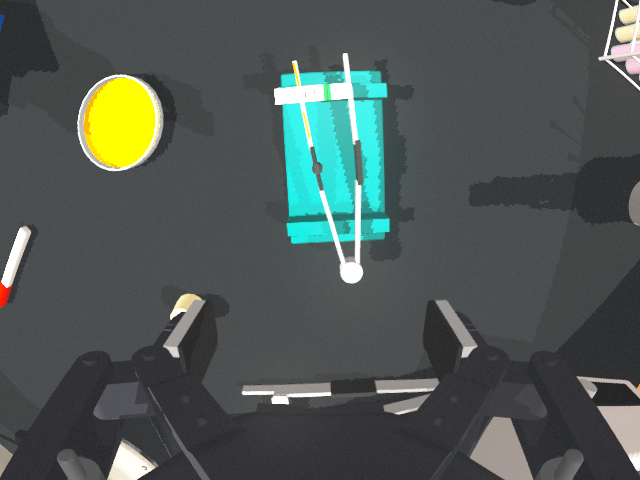

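The wrist view shows the pivot at (351,272), the fixed arm's tip at (346,55), the moving arm's tip at (295,62), and the finger plates at (358,162) and (317,168). The dish is at (121,122).

```bash
python3 - <<'E'
from h import *
m=camera_model("wrist")
W={n:wz(m,p,z)[:2] for n,p,z in [("pivot",(351,272),.042),("ftip",(346,55),.038),("mtip",(295,62),.038),("fplate",(358,162),.042),("mplate",(317,168),.042),("fp_out",(361,162),.046),("green",(327,92),.045),("dishbase",(121,122),.007)]}
for k,v in W.items(): print(k,np.round(v,4))
p=W["pivot"]
for k in("ftip","mtip","fplate","mplate"):
    d=W[k]-p;print(k,round(np.hypot(*d),4),round(np.degrees(np.arctan2(d[1],d[0])),2))
E
```

```text
pivot [ 0.4661 -0.2687]
ftip [ 0.6313 -0.2187]
mtip [ 0.6159 -0.1829]
fplate [ 0.5535 -0.249 ]
mplate [ 0.5408 -0.2201]
fp_out [ 0.5543 -0.2507]
green [ 0.5984 -0.2124]
dishbase [ 0.5387 -0.0322]
ftip 0.1726 16.83
mtip 0.1726 29.8
fplate 0.0895 12.71
mplate 0.0891 33.05
```

>>> move_arm(jaw=[1, 1, 1, 1, 1, 1, 1, 1, 1, 1], delta_pos=[[-0.01, 0.04, 0], [-0.01, 0.04, 0], [0, 0.04, 0], [0, 0.04, 0], [0, 0.04, 0], [0, 0.04, 0], [0, 0.04, 0], [0, 0.04, 0], [0, 0.04, 0], [0, 0.03, 0]], yaw=[0, 0, 0, 0, 0, 0, 0, 0, 0, 0])

```text
time: 4.57
ee_pos: [0.4834, 0.1428, 0.3553]
tcp_rot: [-179.3, -0.1, 16.5]
wrist_force: [0.0, -0.2, 0.8]
opening: 0.0
grasp_force: 0.0
```

>>> move_arm(jaw=[1, 1, 1, 1, 1], delta_pos=[[0, 0, 0], [0, 0, 0], [0, 0, 0], [0, 0, 0], [0, 0, 0]], yaw=[0, 0, 0, 0, 0])

```text
time: 4.98
ee_pos: [0.4842, 0.139, 0.3549]
tcp_rot: [-179.4, -0.0, 15.9]
wrist_force: [-0.6, -0.6, 0.3]
opening: 0.0001
grasp_force: 0.0
```

```bash
python3 - <<'E'
from h import *
o=bot.get_obs();print(o["ee_pos"],o["tcp_rot"])
m=camera_model("wrist");a=camera("wrist");cv2.imwrite("pics/w2.png",a[:,:,::-1])
for n,z in [("case",0),("lid_hinge",.045),("lid_edge",.125),("lid_middle",.09)]:
    for d in pinpoint("wrist",n)[:3]: print(n,np.round(d["xy"]),round(d["confidence"],2),np.round(wz(m,d["xy"],z),4))
E
```

```text
[0.4841977  0.13898191 0.35485609] [-1.79402923e+02 -8.09631209e-03  1.59449431e+01]
case [ 75. 265.] 0.9 [0.3543 0.3908 0.    ]
case [223.  76.] 0.66 [0.5785 0.2592 0.    ]
lid_hinge [ 44. 215.] 0.63 [0.4218 0.4013 0.045 ]
lid_edge [151. 110.] 0.86 [0.5425 0.2592 0.125 ]
lid_edge [ 52. 336.] 0.7 [0.3592 0.3276 0.125 ]
lid_middle [200.  35.] 0.67 [0.5959 0.2556 0.09  ]
lid_middle [ 47. 282.] 0.65 [0.3828 0.3592 0.09  ]
```

View pics/w2.png

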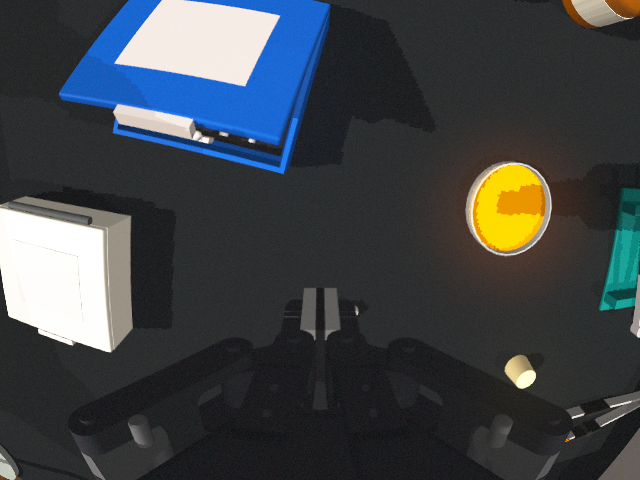

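The wrist view shows the blue lid, part open, with its front edge from (62,97) to (280,145). The white look-alike case is at (65,270).

>>> move_arm(jaw=[1, 1, 1, 1, 1, 1, 1, 1, 1, 1], delta_pos=[[0.019, 0.029, 0], [0.019, 0.029, 0], [0.019, 0.029, 0], [0.019, 0.029, 0], [0, 0, 0], [0, 0, 0], [0, 0, -0.01], [0, 0, -0.01], [0, 0, -0.01], [0, 0, -0.01]], yaw=[0, 0, 0, 0, 0, 0, 0, 0, 0, 0], force=20)

```text
time: 6.07
ee_pos: [0.5744, 0.2117, 0.3135]
tcp_rot: [-177.6, 0.0, 19.9]
wrist_force: [0.1, 0.4, -0.2]
opening: 0.0001
grasp_force: 0.0
```

>>> move_arm(jaw=[1, 1, 1, 1, 1, 1, 1, 1, 1, 1], delta_pos=[[0, 0, -0.006], [0, 0, -0.006], [0, 0, -0.006], [0, 0, -0.006], [0, 0, -0.006], [0, 0, -0.006], [0, 0, -0.006], [0, 0, -0.006], [0, 0, -0.006], [0, 0, 0]], yaw=[0, 0, 0, 0, 0, 0, 0, 0, 0, 0])

```text
time: 6.9
ee_pos: [0.5748, 0.2122, 0.259]
tcp_rot: [-177.6, 0.1, 19.9]
wrist_force: [-0.6, -0.2, -0.5]
opening: -0.0002
grasp_force: 0.0
```

```bash
python3 - <<'E'
from h import *
o=bot.get_obs();print({k:np.round(v,3) for k,v in o.items()})
a=camera("side");s=camera("scene")
cv2.imwrite("pics/s3.png",np.hstack([cv2.resize(a[130:240,200:400,::-1],(400,220)),cv2.resize(s[240:420,280:440,::-1],(200,220))]))
E
```

```text
{'time': np.float64(6.9), 'q': array([ 19.832,  13.207,   3.245,  80.158,   2.383, 179.942]), 'qd': array([-0.018, -0.307,  1.16 ,  1.152,  0.02 , -0.038]), 'joint_efforts': array([-3.4000e-02, -6.2491e+01,  4.7481e+01, -2.1200e-01,  1.1900e-01,
       -2.0000e-03]), 'ee_pos': array([0.575, 0.212, 0.259]), 'tcp_rot': array([-1.77617e+02,  1.17000e-01,  1.98900e+01]), 'wrist_force': array([-0.639, -0.196, -0.485]), 'torque': array([-0.066, -0.009, -0.042]), 'grasp_force': np.float64(0.009), 'opening': np.float64(-0.0)}
```

View pics/s3.png

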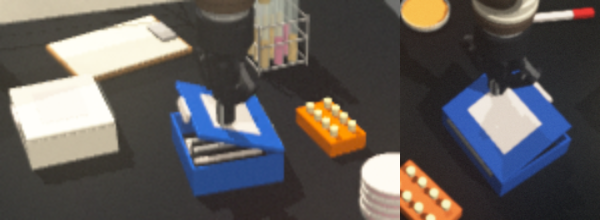

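Joint 6 was at its limit of 180°, which pulled the tool off its path. The fingertips rest on the lid at about (115,108) in this crop. I'll lift, turn the yaw by about +30° and re-centre.

>>> move_arm(jaw=[1, 1, 1, 1, 1, 1, 1, 1, 1, 1], delta_pos=[[0, 0, 0.02], [0, 0, 0.02], [-0.005, 0.01, 0.01], [-0.005, 0.01, 0], [-0.005, 0.01, 0], [-0.005, 0.01, 0], [0, 0, 0], [0, 0, 0], [0, 0, -0.01], [0, 0, -0.01]], yaw=[0.12, 0.12, 0.12, 0.12, 0.12, 0, 0, 0, 0, 0])

```text
time: 7.83
ee_pos: [0.5553, 0.2519, 0.2901]
tcp_rot: [-177.7, -0.0, 54.1]
wrist_force: [0.5, -0.5, -0.2]
opening: 0.0003
grasp_force: 0.0
```

>>> move_arm(jaw=[1, 1, 1, 1, 1, 1, 1, 1, 1, 1], delta_pos=[[0.005, 0, -0.008], [0, 0, -0.008], [0, 0, -0.008], [0, 0, -0.008], [0, 0, -0.008], [0, 0, -0.006], [0, 0, -0.006], [0, 0, -0.006], [0, 0, -0.003], [0, 0, 0]], yaw=[0, 0, 0, 0, 0, 0, 0, 0, 0, 0])

```text
time: 8.67
ee_pos: [0.5599, 0.2522, 0.2287]
tcp_rot: [-177.6, 0.1, 54.3]
wrist_force: [0.2, 0.2, 0.7]
opening: -0.0
grasp_force: 0.0
```

>>> move_arm(jaw=[1, 1, 1, 1, 1, 1], delta_pos=[[0, 0, -0.001], [0, 0, -0.001], [0, 0, -0.001], [0, 0, 0], [0, 0, 0], [0, 0, 0]], yaw=[0, 0, 0, 0, 0, 0])

```text
time: 9.17
ee_pos: [0.56, 0.2523, 0.2266]
tcp_rot: [-177.6, 0.0, 54.3]
wrist_force: [0.1, -0.4, 0.3]
opening: -0.0002
grasp_force: 0.0
```

```bash
python3 - <<'E'
from h import *
o=bot.get_obs();print(o["ee_pos"],o["wrist_force"])
a=camera("side");s=camera("scene")
cv2.imwrite("pics/s4.png",np.hstack([cv2.resize(a[130:240,230:390,::-1],(480,330)),cv2.resize(s[270:400,290:440,::-1],(320,330))]))
E
```

```text
[0.56001065 0.25226614 0.22662344] [ 0.14109891 -0.383457    0.25437745]
```

View pics/s4.png

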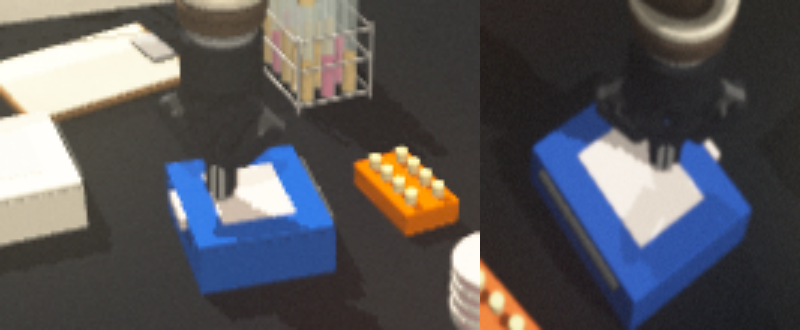

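The lid looks shut and flush. I'll push a little further to confirm it is firm.

>>> move_arm(jaw=[1, 1, 1, 1, 1, 1], delta_pos=[[0, 0, -0.001], [0, 0, -0.001], [0, 0, -0.001], [0, 0, -0.001], [0, 0, 0], [0, 0, 0]], yaw=[0, 0, 0, 0, 0, 0])

```text
time: 9.77
ee_pos: [0.5599, 0.2521, 0.2258]
tcp_rot: [-177.7, -0.1, 54.3]
wrist_force: [-8.6, -4.4, 22.1]
opening: 0.0001
grasp_force: 11.0
```

>>> move_arm(jaw=[1, 1, 1, 0.5, 0, 0, 0, 0, 0, 0], delta_pos=[[0, 0, 0.035], [0, 0, 0.04], [0, -0.02, 0.03], [-0.005, -0.035, 0], [-0.005, -0.035, 0], [-0.005, -0.035, 0], [-0.005, -0.035, 0], [0, -0.035, 0], [0, -0.035, 0], [0, -0.035, 0]], yaw=[0, 0, 0, 0, 0, 0, 0, 0, -0.1, -0.1])

```text
time: 10.6
ee_pos: [0.5396, -0.0143, 0.3278]
tcp_rot: [-177.6, -0.0, 42.6]
wrist_force: [0.4, -0.5, 0.4]
opening: 0.0833
grasp_force: 0.0
```

>>> move_arm(jaw=[0, 0, 0, 0, 0, 0, 0, 0, 0, 0], delta_pos=[[0, -0.035, 0], [0, -0.035, 0], [0, -0.035, 0], [0, -0.035, 0], [0, -0.03, 0], [-0.02, -0.03, 0], [-0.02, -0.03, 0], [0, 0, 0], [0, 0, 0], [0, 0, 0]], yaw=[-0.1, -0.1, -0.1, -0.1, 0, 0, 0, 0, 0, 0])

```text
time: 11.43
ee_pos: [0.5, -0.2427, 0.3276]
tcp_rot: [-177.6, -0.0, 19.8]
wrist_force: [0.5, -0.6, -0.1]
opening: 0.0855
grasp_force: 0.0
```

```bash
cat >> h.py <<'E'
from scipy.spatial.transform import Rotation as Ro
def tool(o,d):
    return o["ee_pos"]+Ro.from_euler("xyz",o["tcp_rot"],degrees=True).apply([0,0,d])
E
python3 - <<'E'
from h import *
o=bot.get_obs();print(o["ee_pos"],o["tcp_rot"],"grasp pt",tool(o,.155))
m=camera_model("wrist");a=camera("wrist");cv2.imwrite("pics/w5.png",a[:,:,::-1])
np.savez("w5.npz",**{k:np.array(v) for k,v in m.items()})
for n,z in [("forceps_grip",.038),("forceps_tips",.036),("dish",0)]:
    for d in pinpoint("wrist",n)[:3]: print(n,np.round(d["xy"]),round(d["confidence"],2),np.round(wz(m,d["xy"],z),4))
E
```

```text
[ 0.50001426 -0.24274825  0.32761665] [-1.77616495e+02 -1.11759880e-03  1.98436454e+01] grasp pt [ 0.49782893 -0.23668383  0.17275075]
forceps_grip [354. 160.] 0.91 [ 0.5529 -0.2346  0.038 ]
forceps_grip [346. 413.] 0.65 [ 0.3402 -0.3122  0.038 ]
forceps_tips [354.  44.] 0.77 [ 0.6303 -0.206   0.036 ]
forceps_tips [225. 401.] 0.56 [ 0.3064 -0.2021  0.036 ]
dish [121.  97.] 0.92 [ 0.5408 -0.0246  0.    ]
```

View pics/w5.png

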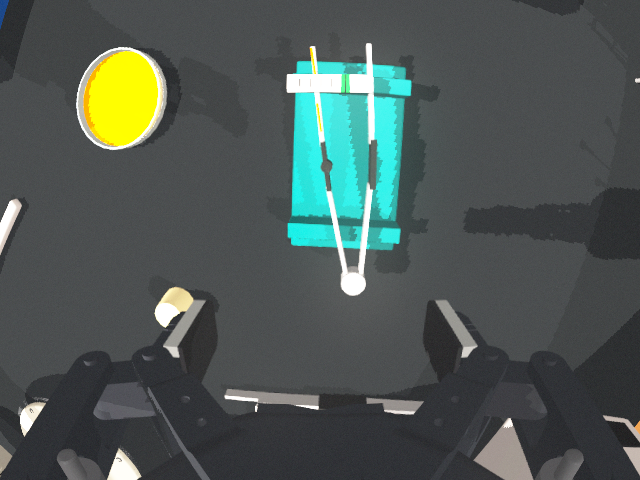

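Now the pivot is at (352,283), the fixed plate at (373,165), the moving arm's rib at (327,166), and the tips at (369,44) and (313,48). The dish is at (122,98).

```bash
python3 - <<'E'
from h import *
m=dict(np.load("w5.npz"));o=bot.get_obs()
W={n:wz(m,p,z)[:2] for n,p,z in [("pivot",(352,283),.042),("ftip",(369,44),.040),("mtip",(313,48),.040),("fplate",(373,165),.044),("rib",(327,166),.044)]}
for k,v in W.items(): print(k,np.round(v,4))
# fit body pose: pivot(-85,0) ftip(85,-7.5) fplate(0,-10.5)
from scipy.optimize import least_squares
B={"pivot":(-.085,0),"ftip":(.085,-.0075),"fplate":(0,-.0105)}
def f(x):
    R=np.array([[np.cos(x[2]),-np.sin(x[2])],[np.sin(x[2]),np.cos(x[2])]])
    return np.concatenate([R@np.array(B[k])+x[:2]-W[k] for k in B])
s=least_squares(f,[.55,-.24,.34]);print("grip",s.x[:2],np.degrees(s.x[2]),np.round(s.fun,4))
g=tool(o,.155);R=Ro.from_euler("z",-s.x[2]).as_matrix()
print("tool y offset of grasp pt in forceps frame",(R@(g-[*s.x[:2],.038])))
E
```

```text
pivot [ 0.4678 -0.2658]
ftip [ 0.6331 -0.216 ]
mtip [ 0.6171 -0.1813]
fplate [ 0.5546 -0.2475]
rib [ 0.5429 -0.2184]
grip [ 0.54985681 -0.23745554] 19.30538475491858 [ 0.0018  0.0002 -0.0006 -0.0004 -0.0012  0.0002]
tool y offset of grasp pt in forceps frame [-0.04809206  0.01866098  0.1346634 ]
```

>>> move_arm(jaw=[0, 0, 0, 0, 0, 0, 0, 0, 0, 0], delta_pos=[[0.025, 0.001, 0], [0.026, 0.0005, 0], [0, 0, -0.03], [0, 0, -0.03], [0, 0, -0.03], [0, 0, -0.02], [0, 0, -0.015], [0, 0, -0.012], [0, 0, 0], [0, 0, 0]], yaw=[-0.009, 0, 0, 0, 0, 0, 0, 0, 0, 0])

```text
time: 12.47
ee_pos: [0.5512, -0.2408, 0.1905]
tcp_rot: [-177.6, 0.0, 19.4]
wrist_force: [0.4, 0.4, 0.0]
opening: 0.0851
grasp_force: 0.0
```

```bash
python3 - <<'E'
from h import *
o=bot.get_obs();print(o["ee_pos"],o["tcp_rot"],"grasp pt",tool(o,.155),o["wrist_force"])
m=camera_model("wrist");a=camera("wrist");s=camera("side")
print([(np.round(d["xy"]),round(d["confidence"],2),wz(m,d["xy"],.038)) for d in pinpoint("wrist","forceps_grip")[:2]])
cv2.imwrite("pics/w6.png",np.hstack([cv2.resize(a[:,:,::-1],(480,360)),cv2.resize(s[270:380,310:420,::-1],(320,360))]))
E
```

```text
[ 0.551196   -0.240782    0.19054816] [-1.77595608e+02  4.14002297e-02  1.94140050e+01] grasp pt [ 0.54892905 -0.23468633  0.03568466] [0.39038821 0.4443851  0.0159116 ]
[]
```

View pics/w6.png

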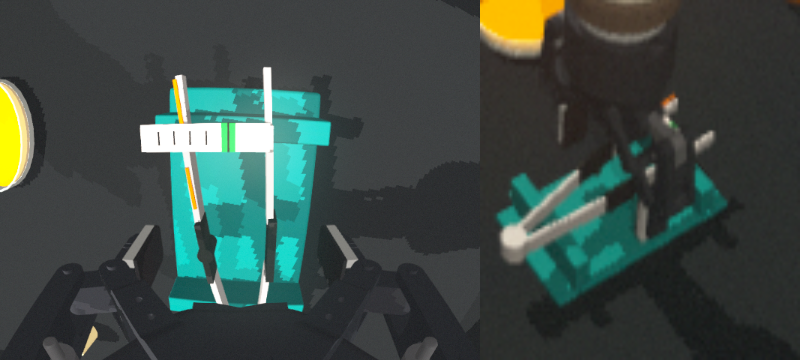

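The fingers straddle both plates; the moving arm's line is at (183,145) and the green band at (228,137). I'll close partway to check the jaw-to-opening relation.

>>> move_arm(jaw=[0.2, 0.4, 0.5, 0.55, 0.6, 0.6, 0.6, 0.6], delta_pos=[[0, 0, 0], [0, 0, 0], [0, 0, 0], [0, 0, 0], [0, 0, 0], [0, 0, 0], [0, 0, 0], [0, 0, 0]], yaw=[0, 0, 0, 0, 0, 0, 0, 0], force=20)

```text
time: 13.28
ee_pos: [0.5512, -0.2415, 0.1911]
tcp_rot: [-177.7, -0.0, 19.4]
wrist_force: [0.6, -2.4, 5.1]
opening: 0.0341
grasp_force: 6.1
```

>>> move_arm(jaw=[0.63, 0.66, 0.68, 0.694, 0.694, 0.694, 0.694], delta_pos=[[0, 0, 0], [0, 0, 0], [0, 0, 0], [0, 0, 0], [0, 0, 0], [0, 0, 0], [0, 0, 0]], yaw=[0, 0, 0, 0, 0, 0, 0])

```text
time: 13.87
ee_pos: [0.5514, -0.2418, 0.1915]
tcp_rot: [-177.8, -0.0, 19.3]
wrist_force: [0.8, -4.9, 6.7]
opening: 0.0269
grasp_force: 10.2
```

```bash
python3 - <<'E'
from h import *
o=bot.get_obs();print(o["ee_pos"],"grasp pt",tool(o,.155),o["wrist_force"],o["opening"])
a=camera("wrist")
cv2.imwrite("pics/w7.png",cv2.resize(a[60:440,140:500,::-1],(720,600),interpolation=2))
E
```

```text
[ 0.55137893 -0.24184954  0.19150021] grasp pt [ 0.54948151 -0.23608674  0.036619  ] [ 0.84865244 -4.90192988  6.71867726] 0.02688104670722467
```

View pics/w7.png

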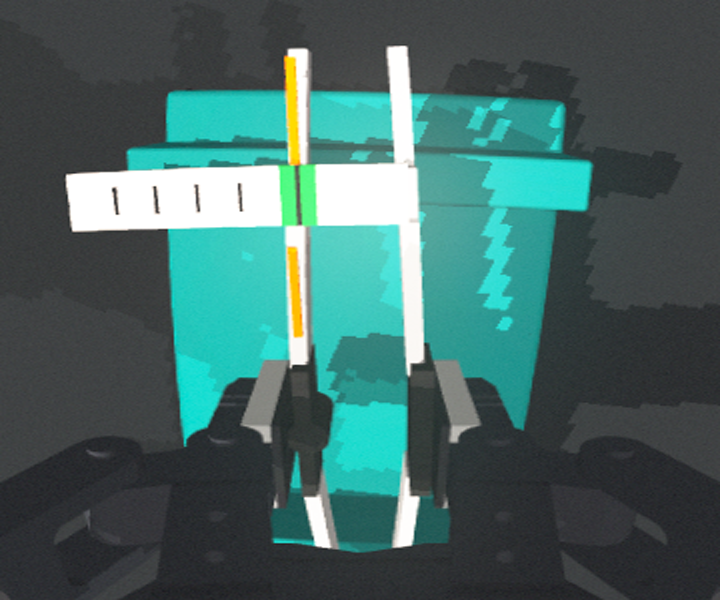

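The orange line at x≈293 lies inside the green band (280–316), slightly on the open side. I'll close a hair more, then lift.

>>> move_arm(jaw=[0.7, 0.7, 0.7, 0.7, 0.7, 0.7, 0.7, 0.7, 0.7, 0.7], delta_pos=[[0, 0, 0], [0, 0, 0.003], [0, 0, 0.006], [0, 0, 0.01], [0, 0, 0.015], [0, 0, 0.015], [0, 0, 0.015], [0, 0, 0.006], [0, 0, 0], [0, 0, 0]], yaw=[0, 0, 0, 0, 0, 0, 0, 0, 0, 0])

```text
time: 14.75
ee_pos: [0.551, -0.2412, 0.2605]
tcp_rot: [-177.6, 0.0, 19.4]
wrist_force: [0.2, 0.6, -1.8]
opening: 0.0257
grasp_force: 7.6
```

>>> move_arm(jaw=[0.7, 0.7, 0.7, 0.7, 0.7, 0.7, 0.7, 0.7, 0.7, 0.7], delta_pos=[[-0.005, 0.01, 0], [-0.01, 0.02, 0], [-0.01, 0.02, 0], [-0.01, 0.02, 0], [-0.01, 0.02, 0], [-0.01, 0.02, 0], [-0.01, 0.02, 0], [-0.01, 0.02, 0], [-0.01, 0.02, 0], [-0.005, 0.008, 0]], yaw=[0, 0, 0, 0, 0, 0, 0, 0, 0, 0])

```text
time: 15.58
ee_pos: [0.4593, -0.0612, 0.2595]
tcp_rot: [-177.5, 0.1, 19.4]
wrist_force: [-0.3, -0.5, -0.7]
opening: 0.026
grasp_force: 7.6
```

>>> move_arm(jaw=[0.7, 0.7, 0.7, 0.7, 0.7, 0.7], delta_pos=[[0, 0, -0.008], [0, 0, -0.01], [0, 0, -0.008], [0, 0, 0], [0, 0, 0], [0, 0, 0]], yaw=[0, 0, 0, 0, 0, 0])

```text
time: 16.08
ee_pos: [0.4612, -0.0638, 0.2343]
tcp_rot: [-177.6, 0.0, 19.3]
wrist_force: [-0.5, 0.0, -1.2]
opening: 0.0258
grasp_force: 7.6
```

```bash
python3 - <<'E'
from h import *
o=bot.get_obs();print(o["time"],o["ee_pos"],o["tcp_rot"],"grasp pt",tool(o,.155),o["wrist_force"],o["opening"],o["grasp_force"])
m=camera_model("wrist");a=camera("wrist");s=camera("scene");d=camera("side")
for n,z in (("forceps_tips",tool(o,.155)[2]),("dish",0)):
    print(n,[(np.round(q["xy"]),round(q["confidence"],2),np.round(wz(m,q["xy"],z),4)) for q in pinpoint("wrist",n)[:2]])
cv2.imwrite("pics/w8.png",np.hstack([cv2.resize(a[20:420,120:520,::-1],(480,480)),np.vstack([cv2.resize(s[190:310,240:360,::-1],(240,240)),cv2.resize(d[210:330,260:380,::-1],(240,240))])]))
E
```

```text
16.0833 [ 0.46118601 -0.06375888  0.23432624] [-1.77604783e+02  4.68325376e-02  1.93193710e+01] grasp pt [ 0.45892349 -0.05768773  0.07946171] [-0.54586719  0.04394122 -1.19082652] 0.025842188232606825 7.634428292512894
forceps_tips []
dish [(array([326., 103.]), 0.79, array([ 0.5415, -0.0275,  0.    ]))]
```

View pics/w8.png

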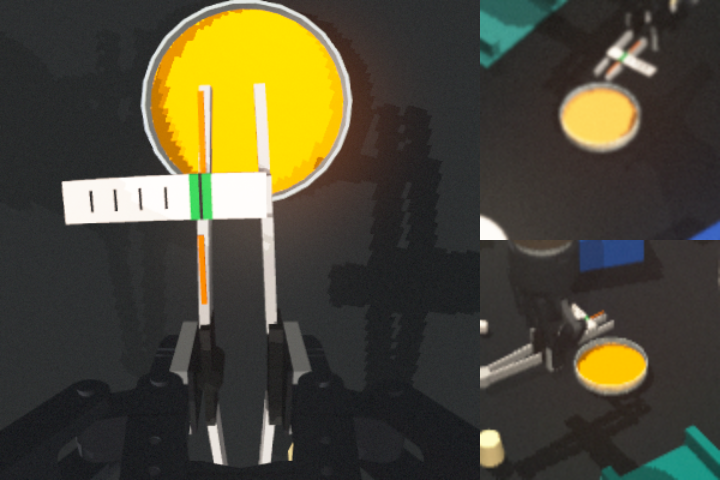

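The line stands in the middle of the green band at (201,196) in the crop, and the tips are over the dish. I'll check the tip position numerically.

```bash
python3 - <<'E'
from h import *
m=camera_model("wrist")
for z in (.06,.075,.085): print(z,wz(m,(313.5,92),z))
X=tri((301.5,226.5),(325,250));print("tri",X,proj("scene",X),proj("side",X))
for T in ([.539,-.030,.078],): print(proj("scene",np.array(T)),proj("side",np.array(T)))
print(wz(m,(326,103),0), "dish ell", wz(m,(120+246*400/480,20+100*400/480),.012))
E
```

```text
0.06 [ 0.54065056 -0.02384061  0.06      ]
0.075 [ 0.53950149 -0.02518013  0.075     ]
0.085 [ 0.53873545 -0.02607315  0.085     ]
tri [ 0.53877454 -0.02821862  0.0778884 ] [300.07124479 226.87050677] [323.63238824 249.73000529]
[299.53551012 226.36411938] [323.91778696 250.13555761]
[ 0.54170043 -0.02688279  0.        ] dish ell [ 0.54065692 -0.02703972  0.012     ]
```

Measured from the pictures, the tips are at about (0.539, −0.027, 0.078) and the dish centre is at about (0.540, −0.028). The gap is centred in the green band, so I'll hand in.

```bash
python3 -c "
from workcell import bot
print(bot.job_done())"
```

```text
the job is handed in; nothing more can be done
None
```

The lid is pressed shut, and the forceps are held about 8 cm above the bench over the middle of the dish with the orange line in the green band; the job is handed in, but no verdict was returned.

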